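# Shut and latch the casting mould's gate

### The job

Get the casting mould ready for pouring: swing its yellow gate shut with the steel latch bar raised over the brass keeper, then let the bar drop fully home into the keeper's notch so that the gate stays latched by itself. Do not slam the gate, and leave the other things on the bench where they are.

Things in the scene. Friction and masses are not known exactly. Their poses are not given: they have to be found in the camera images.
- mould: casting mould fixed to the table: white floor 220 x 300 mm, 10 mm thick, green walls 15 mm thick and 70 mm high on three sides. Origin on the table in the middle of its open mouth; x into the mould, y along the mouth towards the hinge side, z up. The gate's hinge stands at x = 0, y = +150 mm.
- keeper_place (a point): nominal middle of the notch floor, fixed on the mould, 72 mm above the table, mould axes. Brass keeper, 30 mm along y; going in (+x): lip 20 mm deep, top at 97 mm; notch 14 mm wide; ledge 12 mm deep, top at 97 mm; back stop 20 mm deep, top at 132 mm. All edges square. The real keeper sits up to 10 mm either way along x: feel for it with the raised bar (back stop) or slide the bar over ledge or lip till it drops.
- gate (a joint): yellow gate panel (262 mm long, 18 thick, top 58 mm above the table) on an upright hinge. 0 rad: straight across the mouth; grows as its free end swings out to the mould's -x side; range -0.09 to 0.95. Hinge friction 0.3 N m and a spring of 0.8 N m/rad, at ease at 0.55: it stays put from about 0.2 to 0.9, but springs ajar if shut and not latched. Latched it reads -0.04 to 0.04.
- bar (a joint): steel latch bar along the top of the gate, 10 mm thick, 20 high, about 0.5 kg, middle 85 mm above the table. Pivots freely in the gate's plane on a pin 30 mm from the hinge axis; nose 340 mm from the hinge axis. 0 rad: level, on its stop, 3 mm above the notch floor; grows as the nose rises, to 0.6; falls back by its weight. Clears lip and ledge from 0.09, stays below the back stop's top to 0.2.
- handle (a point): centre of the red upright handle on the bar: 14 mm thick across the gate, 30 mm long along it, 50 mm high, free on all sides above the bar. Bar level: 120 mm above the table, 230 mm from the hinge axis; 200 mm from the bar's pin and 35 mm above it. x across the gate (inwards when shut), y along the gate to its hinge, z up the handle.
- hinge (a point): point on the gate's upright hinge axis, 85 mm above the table, turning with the gate: x across the gate (to the inside when shut), the gate reaching along -y
- former_mid (a point): bystander: black round stepped drain-hole former standing on the mould floor, 68 mm across, 60 mm high; centre
- block_mid (a point): bystander: cork sanding block with a red sole, 100 x 60 x 40 mm, on the table beside the keeper; centre
- resin_mid (a point): bystander: resin can, 100 mm across, 130 mm high; centre
- hardener_mid (a point): bystander: hardener bottle with a red cap, 50 mm across, 130 mm high; centre
- tub_mid (a point): bystander: white mixing tub, 110 mm across, 80 mm high; centre
- basin_mid (a point): bystander: terracotta bowl, 160 mm across, 55 mm high; centre
- chip_mid (a point): bystander: marble sample chip lying on the mould floor, 100 x 75 x 16 mm; centre
- scraper_grip (a point): bystander: scraper lying on the table; a point on its handle

How it is judged:
By the outcome, as a careful person would: the job done as asked, in the order asked, and still so for the second after the job is handed in, with the robot touching nothing.
It also fails if it takes over 58 s, if anything falls off the work surface, if the arm or the gripper's body presses on something with over 40 N, if the wrist force passes 120 N, or if a joint passes its speed limit or range.

### The arm

A 6-joint arm with a two-finger parallel gripper is mounted at the origin on the work surface. World frame = base frame: x ahead of the robot, y to its left, z up, the work surface at z = 0. Lengths are in mm, angles in rad, forces in N, time in s.
With the tool pointing down it reaches from about 400 to 925 mm from the base axis. Payload 3.4 kg.
Tool frame: the origin (TCP) lies between the finger pads; the fingertips stand 17 mm ahead of it and the grasp point (between the pads) lies 2 mm behind it; z points along the fingers, y is the line along which they close (so a half turn about z gives the same grasp; the last joint's range is limited). The gripper opens to 85 mm and grips with 20 to 120 N. Pads are 22 mm wide; open, the fingers measure 114 mm over their backs; the gripper's body (76 mm by 85 mm) begins 54 mm behind the grasp point. The pads swing forward as they close: fully open they stand 13 mm farther back than shut.
Start: joints at [1.222, 0.307, 1.506, -0, 1.328, -0.073], TCP at [156.052, 553.425, 248.305] pointing down, gripper open.
Joint ranges: [-3.12, 3.12], [-1.05, 2.28], [0.14, 2.33], [-1.42, 4.57], [0.1, 2.73], [-2.68, 2.68]. Speed limits (rad/s): [2.57, 2.57, 3.14, 3.14, 3.14, 3.14].

### API

Orientations are given as a rotation vector (axis times angle).
In Python, from bench import manip gives the robot as it stands.
- The arm moves only by the tool step_arm, never from a script. Its argument "targets" is a list of rows, each a list of 6 numbers: the shift along the tool's x, y, z in m, then the turn, a rotation vector about the tool's x, y, z in rad. In form: [[tx, ty, tz, rx, ry, rz], ...]. A call has 1 to 12 rows; each row shifts and turns the commanded pose from where the row before left it, along the tool's axes as they then stand; what a row does not reach is not made up. A row lasts 1/8 s, in which the tool goes at most 62.5 mm and 10.7 degrees, less where a joint would pass 70% of its speed; a pose out of reach is approached as far as the arm can. A call with a gripper value outside its range is refused whole. "jaw" is the opening, from -1 (shut) to 1 (fully open), set as the call begins (left out, the last holds). The fingers move at their own pace and stop on an object; "grip_force" is the grip in N (left out, the last holds). Time passes only in rows, so rows that do not move let the fingers close. It gives the time, the measured TCP pose, the force, the opening and the grip force at its end, in the units of the state.
- manip.get_obs(): the state, without advancing time (a new reading comes with each control period).
- manip.capture(name): name is "side" or "top"; returns a dict with "frame" (480x640x3 uint8, red, green, blue), "intrinsics" (3x3 intrinsics, pixels), "rvec" (rotation vector, rad) and "tvec" (3), from world to camera coordinates, as OpenCV has them. Camera axes: x right, y down, z forward; pixel columns grow to the right and rows downward; lengths in mm; the calibration is good to about 2 mm. A picture is of the moment at which its call begins. There is no depth.
- manip.sign_off(): hands the job in; it is judged then, once.
The state is a dict: "t": time; "joint_pos": joint angles; "qvel": joint speeds; "effort": joint torques, N m; "eef_pos": TCP position; "ee_rot": TCP orientation; "wrist_force": force on the tool from outside, world axes, zero at the start; "wrist_torque": the same for the moment, N m; "grip_width": finger opening in mm; "grip_force": force on a finger pad.
Only numpy, scipy, OpenCV 4.12 (cv2) and the standard library are available. Lean on these libraries where they do the work, as an engineer would, in place of code of your own. Each camera call takes 0.05 s, during which the arm holds its last target. There are 200 camera calls.

## Working session

There is one attempt and no reset: what is moved stays moved. The work goes in short steps, Python scripts to look and compute and a tool call to move; the robot and the scene stay as the last step left them, time stands still between calls to the robot, and variables do not carry over. Pictures are saved under pics/ and viewed, at most 10 in all, crops included, and the job is handed in when it is done.

Besides the shell and the picture viewer there is one more tool, called after "Emit:" as name([rows], argument=value, ...), one row to a line, values as JSON. step_arm: Moves the arm, as the interface text tells. Its arguments: {"type":"object","properties":{"targets":{"type":"array"},"jaw":{"type":"number"},"grip_force":{"type":"number"}},"required":["targets"]}

```bash
mkdir -p pics; ls
cat > h.py <<'E'
import numpy as np, cv2
from bench import manip
def cap(n,f=None):
    c=manip.capture(n)
    if f: cv2.imwrite('pics/'+f,c['frame'][:,:,::-1])
    return c
def ray(c,u,v):
    R=cv2.Rodrigues(np.array(c['rvec'],float))[0];t=np.array(c['tvec'],float).ravel()
    d=R.T@np.linalg.inv(np.array(c['intrinsics']))@np.array([u,v,1.]);o=-R.T@t
    return o,d/np.linalg.norm(d)
def onz(c,u,v,z):
    o,d=ray(c,u,v);return o+d*(z-o[2])/d[2]
def proj(c,P):
    return cv2.projectPoints(np.array(P,float).reshape(-1,3),np.array(c['rvec'],float),np.array(c['tvec'],float),np.array(c['intrinsics'],float),None)[0].reshape(-1,2)
def tri(c1,p1,c2,p2):
    o1,d1=ray(c1,*p1);o2,d2=ray(c2,*p2)
    s=np.linalg.lstsq(np.c_[d1,-d2],o2-o1,rcond=None)[0]
    a,b=o1+d1*s[0],o2+d2*s[1];return (a+b)/2,np.linalg.norm(a-b)
E
python3 - <<'E'
from h import *
for n in('side','top'):
    c=cap(n,n+'0.png');print(n,ray(c,320,240))
print(manip.get_obs())
E
```

```text
pics
side (array([-180.18080382, -709.54554391, 1201.72461835]), array([ 0.47929221,  0.45510894, -0.75043642]))
top (array([ 461.10222001,   11.60644107, 1482.79434983]), array([ 0.07975787, -0.00352801, -0.99680802]))
{'t': 0.1, 'joint_pos': array([ 1.22247555e+00,  3.07500344e-01,  1.50752574e+00, -1.61820896e-05,
        1.32841645e+00, -7.35321439e-02]), 'qvel': array([-0.00020245, -0.00186209, -0.00234917, -0.00144428,  0.00134912,
        0.00033829]), 'effort': array([-2.99020412e-04, -4.58525848e+01, -2.52610642e+01, -1.59589185e-04,
        5.62485991e-03, -8.20271936e-06]), 'eef_pos': array([155.86694055, 552.85707615, 247.47831723]), 'ee_rot': array([-4.30223062e-01, -3.11161816e+00,  2.84622256e-03]), 'wrist_force': array([0.42133545, 0.93906997, 0.42947885]), 'wrist_torque': array([ 0.07356657, -0.03916144,  0.06275437]), 'grip_force': 0.0, 'grip_width': 85.23165075270677}
```

View pics/top0.png

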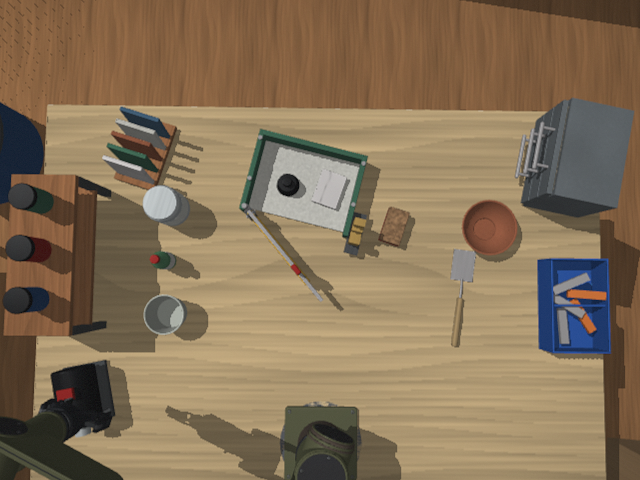

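View pics/side0.png

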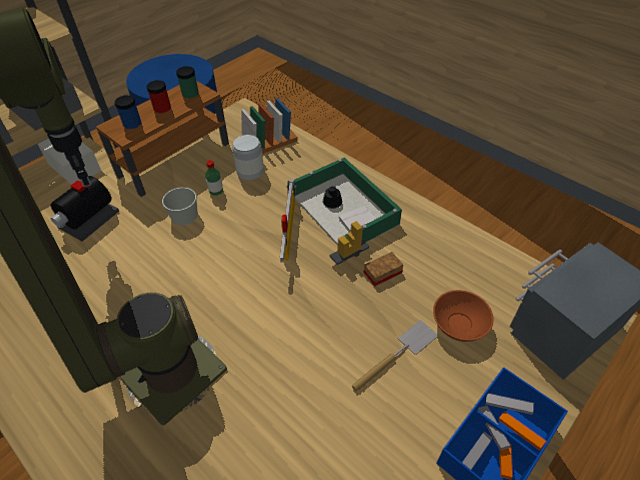

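The top view shows the mould with corners near (261,130), (367,157) and (248,210). The gate's hinge is at about (250,210), the red handle at (296,269), the nose at (318,297) and the brass keeper at (356,232). In the side view the handle is at (284,222) and the keeper at (350,240).

Run:
```python
from h import *
ct=cap('top');cs=cap('side')
def comps(c,lo,hi,box,ch=None):
    h=cv2.cvtColor(c['frame'],cv2.COLOR_RGB2HSV)
    m=cv2.inRange(h,lo,hi);k=np.zeros_like(m);x0,y0,x1,y1=box;k[y0:y1,x0:x1]=m[y0:y1,x0:x1]
    return k
def blob(k):
    n,l,s,ce=cv2.connectedComponentsWithStats(k);i=1+np.argmax(s[1:,4]);return ce[i],s[i],(l==i).astype(np.uint8)
r1=blob(comps(ct,(0,150,80),(8,255,255),(230,200,380,320)))
r2=blob(comps(cs,(0,150,60),(8,255,255),(260,190,310,260)))
print('handle',r1[0],r1[1],r2[0],r2[1],tri(ct,r1[0],cs,r2[0]), onz(ct,*r1[0],140))
g=comps(ct,(60,60,30),(90,255,255),(220,110,390,250))
rect=cv2.minAreaRect(cv2.findNonZero(g));print(rect)
for p in cv2.boxPoints(rect):print(p,onz(ct,*p,70)[:2])
for nm,c,bx in(('kt',ct,(335,200,375,265)),('ks',cs,(325,210,375,270))):
    k=comps(c,(15,130,60),(30,255,255),bx);b=blob(k);print(nm,b[0],b[1])
a=cv2.resize(ct['frame'][195:320,235:385],None,fx=5.2,fy=4.8,interpolation=cv2.INTER_CUBIC)
a=cv2.resize(ct['frame'][190:310,230:390],None,fx=4.5,fy=4.5,interpolation=cv2.INTER_CUBIC)
cv2.imwrite('pics/t1.png',a[:,:,::-1])
a=cv2.resize(cs['frame'][170:290,260:420],None,fx=4.5,fy=4.5,interpolation=cv2.INTER_CUBIC)
cv2.imwrite('pics/s1.png',a[:,:,::-1])
```

```text
handle [295.49056604 269.        ] [291 264  10  11  53] [284.02702703 222.33783784] [282 215   6  17  74] (array([491.0798758 ,  72.11240968, 120.27245347]), np.float64(1.4682792702600542)) [491.18870484  70.75798736 140.        ]
((303.68377685546875, 182.6777801513672), (112.0351333618164, 83.42630004882812), 14.574216842651367)
[238.97229 208.95279] [658.8202984  233.60111676]
[259.96515 128.21094] [888.87106072 179.00533803]
[368.39526 156.40277] [ 811.97440008 -127.62279263]
[347.4024  237.14462] [582.89657746 -69.75790363]
kt [356.22846442 230.90262172] [349 218  17  27 267]
ks [350.4516129  240.84946237] [337 221  26  37 558]
```

View pics/t1.png

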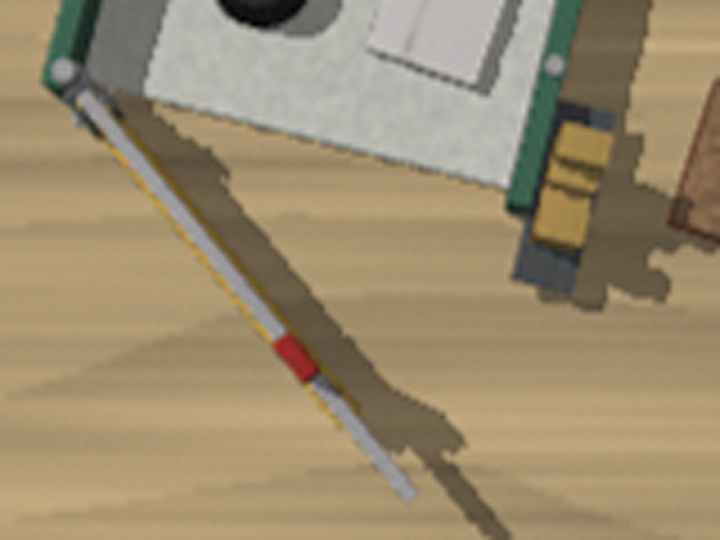

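View pics/s1.png

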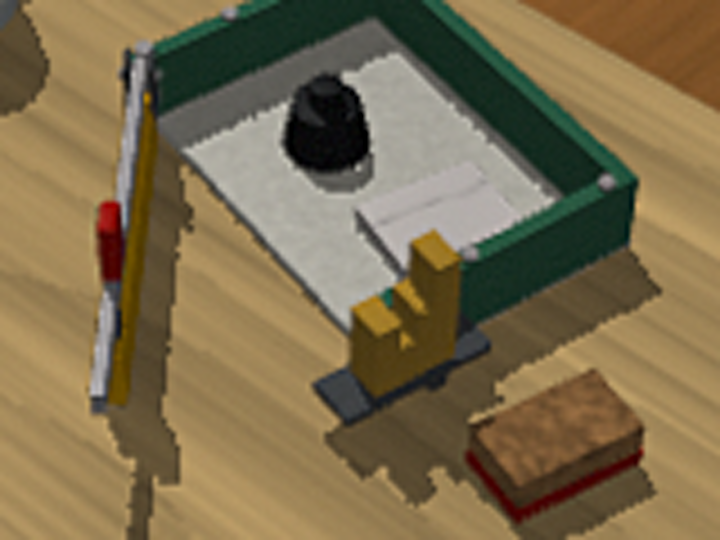

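The crops (4.5x) show the bar from about (85,95) to the nose tip at (410,497), the lip's top quad at (545,183), (593,193), (582,250), (533,238), and the back stop's top starting at (565,122). In the side crop the keeper's notch is visible at about (405,335), in front of the taller back stop.

Run:
```python
from h import *
from scipy.spatial.transform import Rotation as Ro
ct=cap('top');cs=cap('side')
T=lambda u,v,z:onz(ct,230+u/4.5,190+v/4.5,z)[:2]
S=lambda u,v,z:onz(cs,260+u/4.5,170+v/4.5,z)[:2]
H=np.array([491.1,72.1])
n=T(410,497,95);b=T(85,97,95);print('nose',n,'bar start',b)
d=(n-b)/np.linalg.norm(n-b);print('dir',d,'len',np.linalg.norm(n-b),'nose-handle',(n-H)@d,'handle off line',np.cross(d,H-b))
hin=H-230*d;print('hinge',hin,'or',n-340*d)
print('mouth wall ends',T(45,82,70),T(508,207,70),T(532,213,70))
ym=np.array([.243,.970]);xm=np.array([.970,-.243])
def M(p):return np.array([(p-hin)@xm,(p-hin)@ym+150]).round(1)
for nm,p in dict(h=H,nose=n,wend=T(508,207,70),wend2=T(530,213,70),wend0=T(45,82,70)).items():print(nm,M(p))
for q in((545,183),(593,193),(582,250),(533,238)):print('lipT',M(T(*q,97)))
for q in((565,122),(613,133)):print('stopT',M(T(*q,132)))
for q in((350,310),(362,335),(400,318)):print('lipS',M(S(*q,97)))
for q in((410,245),(425,272),(460,258),(432,232)):print('stopS',M(S(*q,132)))
print('gate angle',np.arctan2(-(d@xm),-(d@ym)))
o=manip.get_obs();print(Ro.from_rotvec(o['ee_rot']).as_matrix().round(3))
```

```text
nose [407.46662213   2.11519439] bar start [648.42939919 202.40292145]
dir [-0.76902835 -0.63921467] len 313.3340606061051 nose-handle 109.05175314520937 handle off line -0.3606181558927375
hinge [667.97652155 219.1193733 ] or [668.93626268 219.44818101]
mouth wall ends [660.9048884  230.77883011] [585.97418899 -57.1384056 ] [582.39131619 -72.04968091]
h [-135.8  -35.6]
nose [-200.  -123.8]
wend [ -12.4 -137.9]
wend2 [ -12.6 -152. ]
wend0 [ -9.7 159.6]
lipT [   4.8 -155.3]
lipT [   6.3 -185.2]
lipT [ -29.1 -187.3]
lipT [ -29.5 -156.6]
stopT [  39.2 -156.5]
stopT [  40.1 -185.7]
lipS [ -29.9 -161. ]
lipS [ -35.7 -183. ]
lipS [  -7.  -184.8]
stopS [  16.  -161.8]
stopS [  10.2 -186.3]
stopS [  35.9 -189. ]
stopS [  34.6 -160.3]
gate angle 0.6318559506234592
[[-0.962  0.271 -0.   ]
 [ 0.271  0.962 -0.001]
 [ 0.    -0.001 -1.   ]]<stdin>:8: DeprecationWarning: Arrays of 2-dimensional vectors are deprecated. Use arrays of 3-dimensional vectors instead. (deprecated in NumPy 2.0)
```

Emit:
step_arm([
  [0,0,0,0,0,0.1813],
  [0,0,0,0,0,0.1813],
  [0,0,0,0,0,0.1813],
  [0,0,0,0,0,0.1813],
  [0,0,0,0,0,0.1813],
  [0,0,0,0,0,0.1813],
  [0,0,0,0,0,0.1813],
  [0,0,0,0,0,0.1813],
  [0,0,0,0,0,0.1813],
  [0,0,0,0,0,0.1813],
  [0,0,0,0,0,0.1813],
  [0,0,0,0,0,0.1813],
], jaw=1)

```text
t: 1.8
eef_pos: [156.0, 553.4, 248.2]
ee_rot: [2.959, 1.055, -0.0]
wrist_force: [-0.3, -0.4, 0.1]
grip_width: 85.3
grip_force: 0.0
```

Emit:
step_arm([
  [-0.004,0.045,0,0,0,0],
  [-0.004,0.045,0,0,0,0],
  [-0.004,0.045,0,0,0,0],
  [-0.004,0.045,0,0,0,0],
  [-0.004,0.045,0,0,0,0],
  [-0.004,0.045,0,0,0,0],
  [-0.004,0.045,0,0,0,0],
  [-0.004,0.045,0,0,0,0],
  [-0.004,0.045,0,0,0,0],
  [-0.004,0.045,0,0,0,0],
  [-0.004,0.045,0,0,0,0],
  [-0.004,0.045,0,0,0,0],
])

```text
t: 3.3
eef_pos: [464.0, 105.4, 248.5]
ee_rot: [-2.956, -1.064, -0.001]
wrist_force: [-0.4, 0.5, -0.5]
grip_width: 85.5
grip_force: 0.0
```

```bash
cat >> h.py <<'E'
from scipy.spatial.transform import Rotation as Ro
HG=np.array([668.2,219.3])
def st():
    o=manip.get_obs();R=Ro.from_rotvec(o['ee_rot']).as_matrix();p=o['eef_pos']
    print('t',o['t'],'p',p.round(1),'yaw_y',np.degrees(np.arctan2(R[1,1],R[0,1])).round(2),'z',R[:,2].round(3),'F',o['wrist_force'].round(1),'Ftool',(R.T@o['wrist_force']).round(1),'T',o['wrist_torque'].round(2),'grip',round(o['grip_width'],1),round(o['grip_force'],1),'q6',round(o['joint_pos'][5],2))
    return o,R,p
E
python3 - <<'E'
from h import *
o,R,p=st()
print(R.T@(np.array([491.1,72.1,126])-p))
E
```

```text
t 3.3 p [464.  105.4 248.5] yaw_y -50.41 z [ 0.  0. -1.] F [-0.4  0.5 -0.5] Ftool [-0.  -0.6  0.5] T [ 0.02 -0.02 -0.04] grip 85.5 0.0 q6 1.01
[ -0.44511768  42.94087107 122.46589069]
```

Emit:
step_arm([
  [0,0.022,0,0,0,0],
  [-0.0004,0.021,0.02,0,0,0],
  [0,0,0.03,0,0,0],
  [0,0,0.025,0,0,0],
  [0,0,0.02,0,0,0],
  [0,0,0.016,0,0,0],
  [0,0,0.011,0,0,0],
  [0,0,0,0,0,0],
])

```text
t: 4.3
eef_pos: [489.9, 73.4, 125.7]
ee_rot: [-2.955, -1.064, 0.002]
wrist_force: [0.2, 0.7, -0.6]
grip_width: 85.5
grip_force: 0.0
```

Emit:
step_arm([
  [0,0,0,0,0,0],
  [0,0,0,0,0,0],
  [0,0,0,0,0,0],
  [0,0,0,0,0,0],
  [0,0,0,0,0,0],
  [0,0,0,0,0,0],
], jaw=-1, grip_force=30)

```text
t: 5.05
eef_pos: [490.7, 73.3, 126.7]
ee_rot: [2.955, 1.064, 0.001]
wrist_force: [-0.1, -1.4, 5.4]
grip_width: 13.3
grip_force: 33.7
```

Run:
```python
from h import *
o,R,p=st()
c=cap('side');a=cv2.resize(c['frame'][150:270,220:380],None,fx=4.5,fy=4.5);cv2.imwrite('pics/s2.png',a[:,:,::-1])
```

```text
t 5.05 p [490.7  73.3 126.7] yaw_y -50.39 z [ 0.001 -0.    -1.   ] F [-0.1 -1.4  5.4] Ftool [-1.   1.  -5.4] T [-0.1   0.1  -0.05] grip 13.3 33.7 q6 0.94
```

View pics/s2.png

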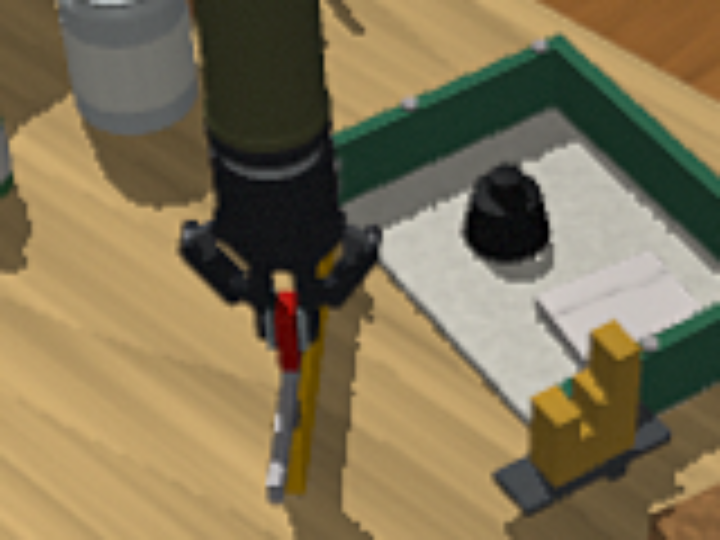

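Emit:
step_arm([
  [0.0009,0,-0.004,0,-0.02,0],
  [0.0009,0,-0.004,0,-0.02,0],
  [0.0009,0,-0.004,0,-0.02,0],
  [0.0009,0,-0.004,0,-0.02,0],
  [0.0009,0,-0.004,0,-0.02,0],
  [0.0009,0,-0.004,0,-0.02,0],
  [0.0009,0,-0.004,0,-0.02,0],
  [0,0,0,0,0,0],
  [0,0,0,0,0,0],
])

```text
t: 6.22
eef_pos: [496.4, 78.4, 153.7]
ee_rot: [2.905, 1.046, -0.204]
wrist_force: [0.2, -2.4, -2.1]
grip_width: 13.6
grip_force: 32.7
```

```bash
cat >> h.py <<'E'
def loc():
    o,R,p=st();v=HG-p[:2];r=np.linalg.norm(v)
    print('r',r.round(1),'gate ang by pos',(np.radians(75.94)-np.arctan2(v[1],v[0])).round(4),'by yaw',(np.radians(-14.06)-np.arctan2(R[1,1],R[0,1])).round(4),'tilt',np.arcsin(R[2,0]).round(3),'hinge in tool',(R.T@np.append(v,0)).round(1),'up in tool',R[2].round(3))
    return o,R,p
E
python3 -c "
from h import *
loc()"
```

```text
t 6.225 p [496.4  78.4 153.7] yaw_y -50.39 z [-0.108 -0.089 -0.99 ] F [ 0.2 -2.4 -2.1] Ftool [-1.1  2.   2.3] T [-0.16 -0.32 -0.01] grip 13.6 32.7 q6 1.04
r 222.2 gate ang by pos 0.6385 by yaw 0.6342 tilt -0.14 hinge in tool [220.   1. -31.] up in tool [-0.14 -0.   -0.99]
```

Emit:
step_arm([
  [0.0001,0.0033,0,-0.0021,0,-0.0148],
  [0.0001,0.0067,0,-0.0042,0,-0.0297],
  [0.0001,0.0067,0,-0.0042,0,-0.0297],
  [0.0001,0.0067,0,-0.0042,0,-0.0297],
  [0.0001,0.0067,0,-0.0042,0,-0.0297],
  [0.0001,0.0067,0,-0.0042,0,-0.0297],
  [0.0001,0.0067,0,-0.0042,0,-0.0297],
  [0.0001,0.0067,0,-0.0042,0,-0.0297],
  [0.0001,0.0067,0,-0.0042,0,-0.0297],
  [0.0001,0.0067,0,-0.0042,0,-0.0297],
  [0.0001,0.0067,0,-0.0042,0,-0.0297],
  [0.0001,0.0033,0,-0.0021,0,-0.0148],
])

```text
t: 7.72
eef_pos: [552.0, 30.2, 153.6]
ee_rot: [2.675, 1.5, -0.189]
wrist_force: [-4.1, -1.0, -1.5]
grip_width: 13.8
grip_force: 32.9
```

```bash
python3 -c "
from h import *
loc()"
```

```text
t 7.725 p [552.   30.2 153.6] yaw_y -31.43 z [-0.073 -0.119 -0.99 ] F [-4.1 -1.  -1.5] Ftool [-2.7 -3.   1.9] T [0.13 0.27 0.06] grip 13.8 32.9 q6 0.65
r 222.0 gate ang by pos 0.3056 by yaw 0.3032 tilt -0.141 hinge in tool [219.8   0.5 -31.1] up in tool [-0.14 -0.   -0.99]
```

Emit:
step_arm([
  [0.0001,0.0056,0,-0.0035,0,-0.0248],
  [0.0001,0.0056,0,-0.0035,0,-0.0248],
  [0.0001,0.0056,0,-0.0035,0,-0.0248],
  [0.0001,0.0056,0,-0.0035,0,-0.0248],
  [0.0001,0.0056,0,-0.0035,0,-0.0248],
  [0.0001,0.0056,0,-0.0035,0,-0.0248],
  [0.0001,0.0056,0,-0.0035,0,-0.0248],
  [0.0001,0.0056,0,-0.0035,0,-0.0248],
  [0.0001,0.0056,0,-0.0035,0,-0.0248],
  [0.0001,0.0028,0,-0.0018,0,-0.0124],
])

```text
t: 8.98
eef_pos: [600.2, 8.2, 153.5]
ee_rot: [2.467, 1.8, -0.175]
wrist_force: [-6.0, -3.8, -1.1]
grip_width: 13.4
grip_force: 33.0
```

Run:
```python
from h import *
loc()
c=cap('side');a=cv2.resize(c['frame'][150:270,260:420],None,fx=4.5,fy=4.5);cv2.imwrite('pics/s3.png',a[:,:,::-1])
```

```text
t 8.975 p [600.2   8.2 153.5] yaw_y -17.78 z [-0.043 -0.134 -0.99 ] F [-6.  -3.8 -1.1] Ftool [-5.2 -4.6  1.9] T [0.11 0.56 0.2 ] grip 13.4 33.0 q6 0.39
r 221.8 gate ang by pos 0.066 by yaw 0.0649 tilt -0.141 hinge in tool [ 2.196e+02  2.000e-01 -3.120e+01] up in tool [-0.14  -0.001 -0.99 ]
```

View pics/s3.png

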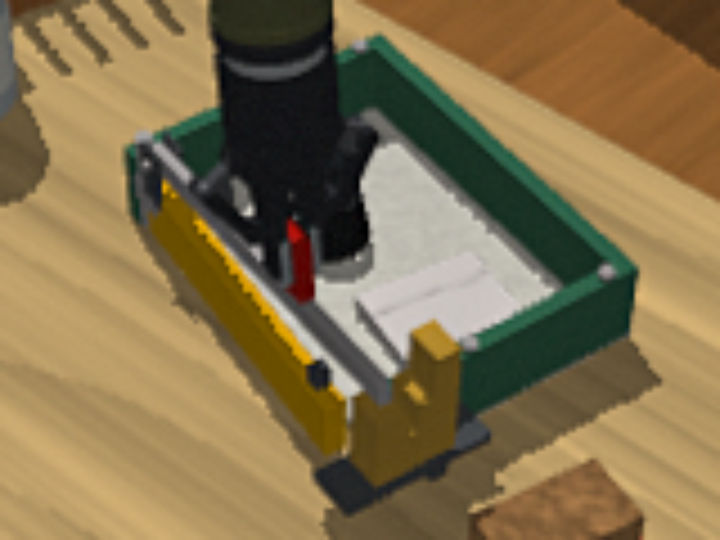

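The bar is raised and its nose, at about (385,395) in the crop, is passing over the keeper's lip. I'll feel for the back stop slowly.

Emit:
step_arm([
  [0,0.0018,0,-0.0011,0,-0.0079],
  [0,0.0018,0,-0.0011,0,-0.0079],
  [0,0.0018,0,-0.0011,0,-0.0079],
  [0,0.0018,0,-0.0011,0,-0.0079],
  [0,0.0018,0,-0.0011,0,-0.0079],
  [0,0.0018,0,-0.0011,0,-0.0079],
  [0,0.0018,0,-0.0011,0,-0.0079],
  [0,0.0018,0,-0.0011,0,-0.0079],
])

```text
t: 10.02
eef_pos: [613.8, 4.3, 153.4]
ee_rot: [2.407, 1.876, -0.171]
wrist_force: [-5.9, -1.4, -0.4]
grip_width: 13.4
grip_force: 32.9
```

```bash
python3 -c "
from h import *
loc()"
```

```text
t 10.025 p [613.8   4.3 153.4] yaw_y -14.14 z [-0.035 -0.136 -0.99 ] F [-5.9 -1.4 -0.4] Ftool [-2.7 -5.4  0.8] T [0.14 0.55 0.13] grip 13.4 32.9 q6 0.32
r 221.7 gate ang by pos 0.0023 by yaw 0.0014 tilt -0.141 hinge in tool [ 2.195e+02  2.000e-01 -3.110e+01] up in tool [-0.14  -0.001 -0.99 ]
```

Emit:
step_arm([
  [0,0.0011,0,-0.0007,0,-0.005],
  [0,0.0011,0,-0.0007,0,-0.005],
  [0,0.0011,0,-0.0007,0,-0.005],
])

```text
t: 10.4
eef_pos: [617.0, 3.6, 153.5]
ee_rot: [2.392, 1.893, -0.169]
wrist_force: [-4.8, -2.0, -0.9]
grip_width: 13.5
grip_force: 32.9
```

Emit:
step_arm([
  [0,0.0011,0,-0.0007,0,-0.005],
  [0,0.0011,0,-0.0007,0,-0.005],
])

```text
t: 10.65
eef_pos: [619.2, 3.1, 153.4]
ee_rot: [2.382, 1.905, -0.169]
wrist_force: [-4.2, -2.9, 0.1]
grip_width: 13.8
grip_force: 32.9
```

Emit:
step_arm([
  [0,0.0011,0,-0.0007,0,-0.005],
  [0,0.0011,0,-0.0007,0,-0.005],
])

```text
t: 10.9
eef_pos: [621.4, 2.6, 153.4]
ee_rot: [2.372, 1.917, -0.168]
wrist_force: [-5.0, -1.4, -1.2]
grip_width: 13.7
grip_force: 32.9
```

```bash
python3 -c "
from h import *
loc()"
```

```text
t 10.9 p [621.4   2.6 153.4] yaw_y -12.12 z [-0.03  -0.137 -0.99 ] F [-5.  -1.4 -1.2] Ftool [-2.2 -4.6  1.6] T [0.13 0.55 0.11] grip 13.7 32.9 q6 0.28
r 221.7 gate ang by pos -0.0325 by yaw -0.0338 tilt -0.141 hinge in tool [219.5   0.3 -31.1] up in tool [-0.14  -0.001 -0.99 ]
```

Emit:
step_arm([
  [0,0.0011,0,-0.0007,0,-0.005],
  [0,0.0011,0,-0.0007,0,-0.005],
])

```text
t: 11.15
eef_pos: [623.5, 2.2, 153.4]
ee_rot: [2.362, 1.928, -0.167]
wrist_force: [-6.8, -2.2, 0.1]
grip_width: 13.5
grip_force: 32.9
```

Emit:
step_arm([
  [0,0.0011,0,-0.0007,0,-0.005],
  [0,0.0011,0,-0.0007,0,-0.005],
])

```text
t: 11.4
eef_pos: [623.5, 2.1, 153.4]
ee_rot: [2.355, 1.94, -0.171]
wrist_force: [-10.7, -0.4, 3.9]
grip_width: 13.3
grip_force: 33.9
```

Run:
```python
from h import *
loc()
c=cap('side');a=cv2.resize(c['frame'][190:270,310:410],None,fx=7,fy=7,interpolation=cv2.INTER_CUBIC);cv2.imwrite('pics/s4.png',a[:,:,::-1])
```

```text
t 11.4 p [623.5   2.1 153.4] yaw_y -11.07 z [-0.032 -0.137 -0.99 ] F [-10.7  -0.4   3.9] Ftool [ -2.9 -10.5  -3.4] T [ 0.12  1.11 -0.51] grip 13.3 33.9 q6 0.26
r 221.8 gate ang by pos -0.0425 by yaw -0.0523 tilt -0.141 hinge in tool [219.6   2.2 -31.1] up in tool [-0.14  -0.005 -0.99 ]
```

View pics/s4.png

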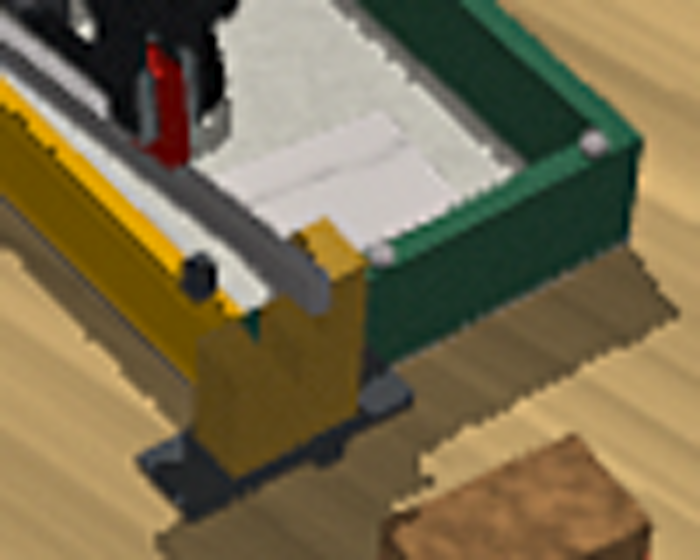

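Contact: the nose at about (318,295) bears on the back stop, and the force jumped to 10 N at -0.042. The notch lies about 14 mm back from there, at a gate angle near 0.

Emit:
step_arm([
  [0,-0.0022,0,0.0014,0,0.0099],
  [0,-0.0022,0,0.0014,0,0.0099],
  [0,-0.0022,0,0.0014,0,0.0099],
  [0,-0.0022,0,0.0014,0,0.0099],
  [0,-0.0022,0,0.0014,0,0.0099],
  [0,-0.0007,0,0.0004,0,0.003],
  [0,0,0,0,0,0],
])

```text
t: 12.32
eef_pos: [614.4, 4.3, 153.6]
ee_rot: [2.405, 1.877, -0.169]
wrist_force: [-4.1, -3.6, -1.0]
grip_width: 13.4
grip_force: 32.9
```

```bash
python3 -c "
from h import *
loc()"
```

```text
t 12.325 p [614.4   4.3 153.6] yaw_y -14.07 z [-0.034 -0.136 -0.99 ] F [-4.1 -3.6 -1. ] Ftool [-4.3 -3.1  1.6] T [-0.31  0.44  0.23] grip 13.4 32.9 q6 0.32
r 221.7 gate ang by pos -0.0001 by yaw 0.0002 tilt -0.14 hinge in tool [ 2.195e+02 -1.000e-01 -3.100e+01] up in tool [-0.14 -0.   -0.99]
```

Emit:
step_arm([
  [-0.0008,0,0.004,0,0.02,0],
  [-0.0008,0,0.004,0,0.02,0],
  [-0.0008,0,0.004,0,0.02,0],
  [-0.0004,0,0.002,0,0.01,0],
  [0,0,0,0,0,0],
])

```text
t: 12.95
eef_pos: [613.3, 0.0, 139.9]
ee_rot: [2.442, 1.905, -0.086]
wrist_force: [-3.5, -2.6, -0.8]
grip_width: 13.5
grip_force: 33.0
```

```bash
python3 -c "
from h import *
loc()"
```

```text
t 12.95 p [613.3   0.  139.9] yaw_y -14.09 z [-0.017 -0.068 -0.998] F [-3.5 -2.6 -0.8] Ftool [-3.3 -2.7  1.1] T [-0.2   0.47  0.27] grip 13.5 33.0 q6 0.25
r 226.0 gate ang by pos -0.0001 by yaw 0.0005 tilt -0.07 hinge in tool [ 2.255e+02 -1.000e-01 -1.590e+01] up in tool [-0.07  -0.    -0.998]
```

Emit:
step_arm([
  [-0.0008,0,0.004,0,0.02,0],
  [-0.0008,0,0.004,0,0.02,0],
  [-0.0004,0,0.002,0,0.01,0],
  [-0.0004,0,0.002,0,0.01,0],
  [-0.0002,0,0.001,0,0.005,0],
  [0,0,0,0,0,0],
])

```text
t: 13.7
eef_pos: [612.6, -3.0, 127.1]
ee_rot: [2.474, 1.931, -0.007]
wrist_force: [-3.8, -3.5, -2.2]
grip_width: 13.5
grip_force: 33.0
```

```bash
python3 -c "
from h import *
loc()"
```

```text
t 13.7 p [612.6  -3.  127.1] yaw_y -14.06 z [-0.002 -0.005 -1.   ] F [-3.8 -3.5 -2.2] Ftool [-4.3 -2.8  2.3] T [-0.29  0.52  0.28] grip 13.5 33.0 q6 0.18
r 229.1 gate ang by pos -0.0002 by yaw -0.0001 tilt -0.006 hinge in tool [229.1  -0.   -1.3] up in tool [-0.006 -0.    -1.   ]
```

Emit:
step_arm([
  [0,0,0,0,0,0],
  [0,0,0,0,0,0],
  [0,0,0,0,0,0],
  [0,0,0,0,0,0],
  [0,0,0,0,0,0],
], jaw=0.2)

```text
t: 14.32
eef_pos: [612.8, -2.8, 127.2]
ee_rot: [2.474, 1.931, -0.006]
wrist_force: [0.7, 0.2, -0.3]
grip_width: 51.5
grip_force: 0.0
```

Emit:
step_arm([
  [0,0,-0.01,0,0,0],
  [0,0,-0.02,0,0,0],
  [0,0,-0.03,0,0,0],
  [0,0,-0.03,0,0,0],
  [0,0,-0.03,0,0,0],
  [-0.03,-0.02,-0.03,0,0,0],
  [-0.04,-0.04,0,0,0,0],
  [-0.04,-0.04,0,0,0,0],
  [-0.04,-0.04,0,0,0,0],
  [-0.04,-0.04,0,0,0,0],
  [-0.04,0,0,0,0,0],
  [0,0,0,0,0,0],
])

```text
t: 15.82
eef_pos: [381.8, -183.5, 279.4]
ee_rot: [2.476, 1.924, -0.006]
wrist_force: [-0.7, 0.6, 1.0]
grip_width: 51.4
grip_force: 0.0
```

Run:
```python
from h import *
loc()
ct=cap('top');c=cap('side')
a=cv2.resize(c['frame'][150:270,260:420],None,fx=4.5,fy=4.5,interpolation=cv2.INTER_CUBIC)
b=cv2.resize(ct['frame'][120:270,230:420],None,fx=4.2,fy=4.2,interpolation=cv2.INTER_CUBIC)
cv2.imwrite('pics/s5.png',a[:,:,::-1]);cv2.imwrite('pics/t5.png',b[:,:,::-1])
```

```text
t 15.825 p [ 381.8 -183.5  279.4] yaw_y -14.31 z [ 0.001 -0.007 -1.   ] F [-0.7  0.6  1. ] Ftool [ 0.4 -0.8 -1. ] T [ 0.   -0.03  0.01] grip 51.4 0.0 q6 -0.29
r 494.3 gate ang by pos 0.3727 by yaw 0.0043 tilt -0.006 hinge in tool [461.1 178.   -2.5] up in tool [-0.006  0.002 -1.   ]
```

View pics/s5.png

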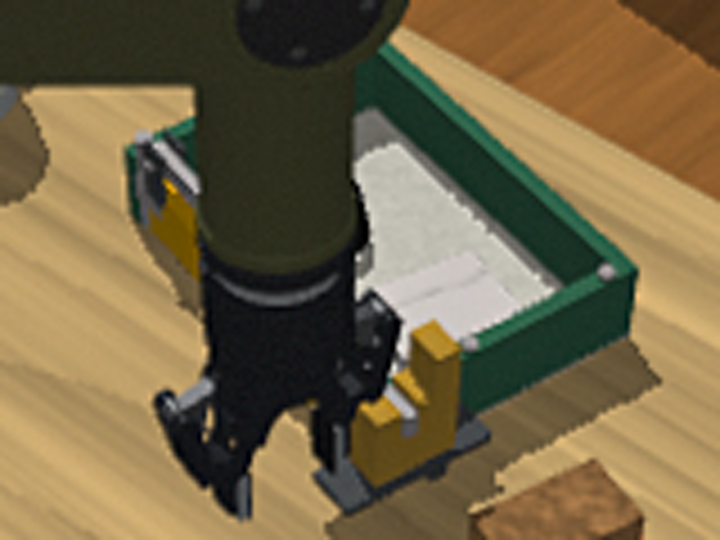

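View pics/t5.png

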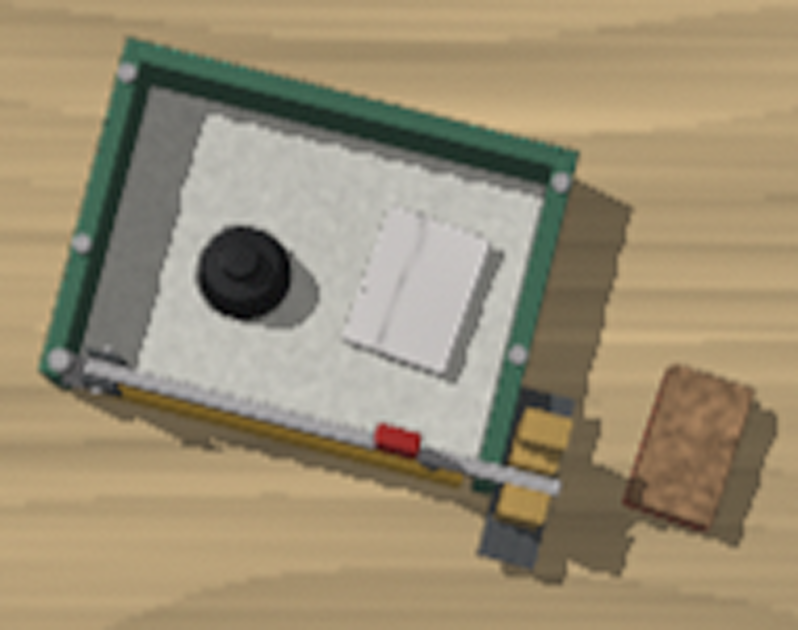

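In both views the bar lies in the notch: the nose is at about (405,410) in the side crop, its top flush with the lip. The gate is shut, and the former, chip and block haven't moved. The arm is clear of everything.

```bash
python3 -c "
from bench import manip
print(manip.sign_off())"
```

```text
the job is handed in; nothing more can be done
None
```

The gate is shut and the latch bar is home in the keeper's notch; I let go, moved the arm clear and handed the job in at about 16 s, and the last pictures showed the former, chip and block unmoved (my last top-view crop was about 30 px taller than the 600 px viewing limit).

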